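# Sign off at the call boxes

## Task

Report this bench's job as finished at the call boxes: with the fingertips, gently press the long bar key right down and keep it down for two seconds, let it come up, then confirm by gently pressing the small round button right down for a moment, and draw the hand clear. Do not touch the box with the large mushroom head (it calls for help), and leave everything else on the bench where it is. Do not lift the boxes or push them about.

Things in the scene. Friction and masses are not known exactly. Their poses are not given: they have to be found in the camera images.
- call_bar: the first box to use: loose call box, an enclosure 64 x 64 mm and 44 mm high, weight about 0.4 kg, light lid over a grey bottom, standing on rubber feet, with one long oblong black bar key (44 x 16 mm, flat top 56 mm above the bench, long side along the box's y axis) on the middle of its lid. Origin at the centre of its underside, z up
- bar_top (a point): centre of the flat top face of the bar key; it moves with the key; its y axis runs along the key
- key_bar (a joint): how far the bar key is pushed down, m: 0 up, 0.006 fully down against its stop. Sprung: it starts to move at about 1 N, needs about 4 N to be fully down, and comes back up by itself
- call_mushroom: leave alone: loose call box, an enclosure 64 x 64 mm and 44 mm high, weight about 0.4 kg, light lid over a grey bottom, standing on rubber feet, with one large black mushroom-head button (40 mm across, top 68 mm above the bench) on the middle of its lid. Origin at the centre of its underside, z up
- key_mushroom (a joint): how far the mushroom button is pushed down, m (0 up, 0.006 down)
- call_round: the second box to use: loose call box, an enclosure 64 x 64 mm and 44 mm high, weight about 0.4 kg, light lid over a grey bottom, standing on rubber feet, with one small flat round black button (22 mm across, top 56 mm above the bench) on the middle of its lid. Origin at the centre of its underside, z up
- round_top (a point): centre of the flat top face of the small round button; it moves with the button
- key_round (a joint): how far the small round button is pushed down, m: 0 up, 0.006 fully down; sprung like the bar key
- plug_relay: bystander, loose: small upright block relay, 28 x 16 x 35 (sizes in mm); origin at the centre of its underside
- rail_terminal: bystander, loose: thin upright rail terminal block with sloped shoulders, 10 x 48 x 36, tips over easily (sizes in mm); origin at the centre of its underside
- motor_contactor: bystander, loose: contactor, a two-step block 78 x 45 x 78 with its lower half in front (sizes in mm); origin at the centre of its underside
- memory_stick: bystander, loose: memory stick lying flat, 17 x 48 x 9 (sizes in mm); origin at the centre of its underside
- tape_roll: bystander, loose: roll of insulating tape lying flat, 67 across x 19 (sizes in mm); origin at the centre of its underside
- mouse: bystander, loose: computer mouse, 108 x 62 x 38 (sizes in mm); origin at the centre of its underside
- video_adapter: bystander, loose: small adapter block with a plug, 30 x 67 x 16 (sizes in mm); origin at the centre of its underside

How it is judged:
By the outcome, as a careful person would: the job done as asked, in the order asked, and still so for the second after the job is handed in, with the robot touching nothing.
It also fails if it takes over 54 s, if anything falls off the work surface, if the arm or the gripper's body presses on something with over 40 N, if the wrist force passes 120 N, or if a joint passes its speed limit or range.

## Robot

A 6-joint arm with a two-finger parallel gripper is mounted at the origin on a cart in front of the work surface, level with it; the furniture and walls round the work are solid. World frame = base frame: x ahead of the robot, y to its left, z up, the work surface at z = 0. Lengths are in m, angles in rad, forces in N, time in s.
With the tool pointing down it reaches from about 0.325 to 0.775 m from the base axis. Payload 5.5 kg.
Tool frame: the origin (TCP) lies between the finger pads; the fingertips stand 8 mm ahead of it and the grasp point (between the pads) lies 11 mm behind it (tcp_to_tips is the distance from the TCP to the fingertips, in m); z points along the fingers, y is the line along which they close (so a half turn about z gives the same grasp; the last joint's range is limited). The gripper opens to 88 mm and grips with 3 to 60 N. Pads are 20 mm wide; open, the fingers measure 115 mm over their backs; the gripper's body (75 mm by 178 mm) begins 61 mm behind the grasp point.
Start: joints at [-1.378, 0.091, 1.231, -0, 1.82, -0.057], TCP at [0.148, -0.581, 0.231] pointing down, gripper open.
Joint ranges: [-2.87, 2.87], [-0.86, 2.18], [0.17, 2.46], [-1.51, 4.65], [0.06, 2.69], [-2.65, 2.65]. Speed limits (rad/s): [2.57, 2.57, 3.01, 3.14, 3.14, 3.14].

## Interface

Orientations are given as a unit quaternion [w, x, y, z].
In Python, from bench import * gives the robot as it stands. Calls block until the motion is done:
- move_to(position, orientation): joint-space move of the TCP to a pose.
- move_l(position, speed=0.15, orientation=None): straight line of the TCP; orientation=None keeps the orientation; speed is the mean speed in m/s.
- movej(angles): joint-space move.
- gripper_open() and close(): open the fingers fully, or close them until they stop; the grip force is fixed at half the most.
- hold(seconds).
- inverse_kinematics(position, orientation): joint angles nearest the present ones, or None.
- state(): the state.
- get_image(name): name is "scene" or "side" or "wrist"; returns a dict with "frame" (420x560x3 uint8, blue, green, red), "depth" (420x560 float32, m along the optical axis (not along the pixel's ray), 0 where there is no reading), "camera_matrix" (3x3 intrinsics, pixels), "view" (4x4, takes a point from world to camera coordinates). Camera axes: x right, y up, looking along -z (the intrinsics and any distortion apply to the point x, -y, -z); pixel columns grow to the right and rows downward; lengths in m; the calibration is good to about 2 mm. The wrist camera is an equidistant fisheye: a pixel r from the principal point sees the ray r / f radians off the axis. A picture is of the moment at which its call begins.
A pose or a line that the arm cannot do raises IKError and nothing moves.
- job_done(): hands the job in; it is judged then, once.
The state is a dict: "time": time; "joint_pos": joint angles; "dq": joint speeds; "joint_torque": joint torques, N m; "ee_pos": TCP position; "ee_rot": TCP orientation; "ft_force": force on the tool from outside, world axes, zero at the start; "moment": the same for the moment, N m; "finger_gap": finger opening in m; "finger_force": force on a finger pad.
Only numpy, scipy, OpenCV 4.12 (cv2) and the standard library are available. Lean on these libraries where they do the work, as an engineer would, in place of code of your own. Each camera call takes 0.05 s, during which the arm holds its last target. There are 200 camera calls.

## Working session

There is one attempt and no reset: what is moved stays moved. The work goes in short steps, each a Python script; the robot and the scene stay as the last script left them, time stands still between calls to the robot, and variables do not carry over. Pictures are saved under pics/ and viewed, at most 10 in all, crops included, and the job is handed in when it is done.

```bash
mkdir -p pics; ls; python3 - <<'E'
from bench import *
import cv2,numpy as np
for n in("scene","side"):
    r=get_image(n); cv2.imwrite(f"pics/{n}0.png",r["frame"]); np.savez(f"{n}0.npz",**r)
    print(n,r["camera_matrix"].tolist(),np.linalg.inv(r["view"])[:3].round(3).tolist(),(r["depth"]>0).mean(),[k for k in r])
s=state();print(s["time"],s["ft_force"],s["finger_gap"],s["ee_rot"],[k for k in s])
E
```

```text
pics
scene [[398.5263747593283, 0.0, 279.1778399853984], [0.0, 398.5263747593283, 210.07155494340338], [0.0, 0.0, 1.0]] [[0.482, 0.353, -0.802, -0.237], [-0.876, 0.187, -0.444, -0.673], [-0.007, 0.917, 0.4, 0.43]] 0.8730187074829932 ['frame', 'depth', 'camera_matrix', 'view']
side [[531.7970174004636, 0.0, 284.5335411376156], [0.0, 531.7970174004636, 212.02592923903794], [0.0, 0.0, 1.0]] [[0.872, 0.324, -0.366, 0.07], [-0.489, 0.571, -0.659, -1.023], [-0.005, 0.754, 0.657, 0.803]] 0.9494897959183674 ['frame', 'depth', 'camera_matrix', 'view']
0.1 [ 0.24488133 -0.9109537   0.7643785 ] 0.08799016309622378 [-8.70470773e-04  9.92211588e-01  1.24560845e-01 -6.02054284e-05] ['time', 'joint_pos', 'dq', 'joint_torque', 'ee_pos', 'ee_rot', 'ft_force', 'moment', 'finger_force', 'finger_gap']
```

View pics/scene0.png

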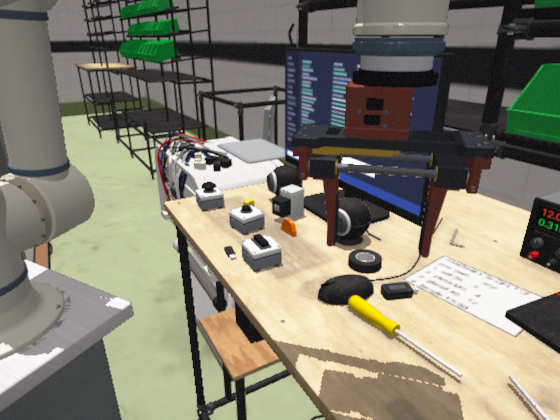

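View pics/side0.png

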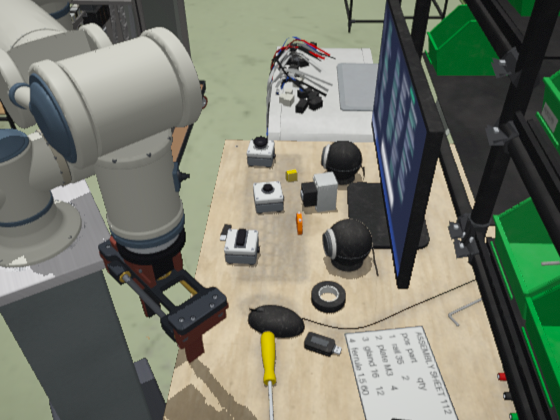

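The side view shows the bar box at about (241,240), the round box at (268,190) and the mushroom box at (261,145). The memory stick lies beside the bar box at (226,230). Next I measure the keys by casting rays onto their top planes.

```bash
cat > h.py <<'E'
import numpy as np,cv2
def ray(r,uv,z):
    K,c=r["camera_matrix"],np.linalg.inv(r["view"])
    d=c[:3,:3]@(np.array([1,-1,-1])*(np.linalg.inv(K)@[uv[0],uv[1],1]))
    return c[:3,3]+d*(z-c[2,3])/d[2]
def dpt(r,uv):
    K,c=r["camera_matrix"],np.linalg.inv(r["view"]); d=r["depth"][int(uv[1]),int(uv[0])]
    return c[:3,3]+c[:3,:3]@(d*np.array([1,-1,-1])*(np.linalg.inv(K)@[uv[0],uv[1],1]))
def dark(r,box,z,thr=70,tag=None):
    u0,v0,u1,v1=box; g=r["frame"][v0:v1,u0:u1].max(2)
    m=(g<thr).astype(np.uint8)
    for c in cv2.findContours(m,cv2.RETR_EXTERNAL,cv2.CHAIN_APPROX_NONE)[0]:
        if cv2.contourArea(c)<15: continue
        M=cv2.moments(c); uv=(M["m10"]/M["m00"]+u0,M["m01"]/M["m00"]+v0)
        P=np.array([ray(r,p[0]+[u0,v0],z)[:2] for p in c],np.float32)
        print(tag,np.round(uv,1),"ray",ray(r,uv,z).round(4),"depth",dpt(r,uv).round(4),"rect",cv2.minAreaRect(P))
E
python3 - <<'E'
from h import *
S=np.load("side0.npz");C=np.load("scene0.npz")
for t,b,z in(("bar",(230,228,252,250),.056),("round",(258,180,278,196),.056),("mush",(250,134,275,152),.068)): dark(S,b,z,tag=t)
for t,b,z in(("bar",(248,234,276,250),.056),("round",(236,206,258,220),.056),("mush",(200,182,218,196),.068)): dark(C,b,z,tag=t)
a=cv2.resize(S["frame"][125:275,205:345],None,fx=4,fy=4,interpolation=cv2.INTER_CUBIC);cv2.imwrite("pics/crop.png",a)
E
```

```text
bar [240.7 237.3] ray [ 0.371  -0.2977  0.056 ] depth [ 0.3718 -0.2957  0.054 ] rect ((0.37154197692871094, -0.29674163460731506), (0.04757246375083923, 0.017503771930933), 57.32012176513672)
round [267.4 187.7] ray [ 0.4938 -0.1817  0.056 ] depth [ 0.4954 -0.1785  0.0531] rect ((0.49351924657821655, -0.181942880153656), (0.02089705504477024, 0.027158772572875023), 3.8333001136779785)
mush [260.3 142. ] ray [ 0.5568 -0.0255  0.068 ] depth [ 0.558  -0.023   0.0662] rect ((0.5564611554145813, -0.024601373821496964), (0.0532408282160759, 0.03181298449635506), 55.80946731567383)
bar [260.6 240.5] ray [ 0.3626 -0.2976  0.056 ] depth [ 0.3678 -0.2944  0.0528] rect ((0.36321115493774414, -0.2964728772640228), (0.052035391330718994, 0.017924750223755836), 55.317813873291016)
round [245.8 208.6] ray [ 0.4841 -0.1828  0.056 ] depth [ 0.4913 -0.1779  0.0523] rect ((0.4848689138889313, -0.18289029598236084), (0.031248725950717926, 0.01899900659918785), 32.671627044677734)
mush [208.3 186.4] ray [ 0.5385 -0.0296  0.068 ] depth [ 0.5517 -0.0187  0.0618] rect ((0.5389034152030945, -0.03020307421684265), (0.07190094888210297, 0.033885225653648376), 38.90266418457031)
```

View pics/crop.png

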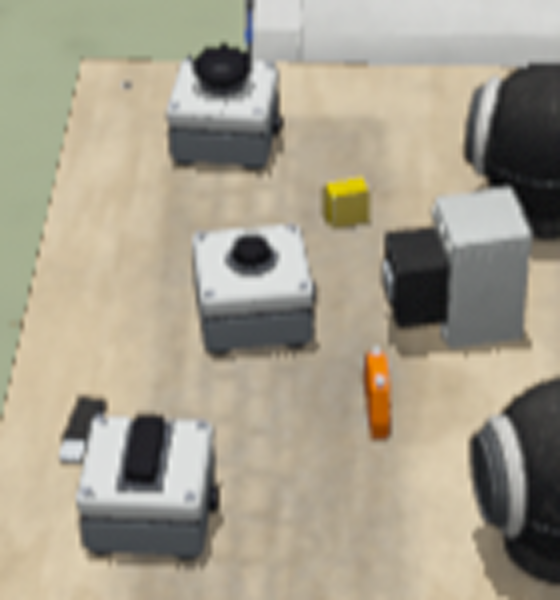

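```bash
cat >> h.py <<'E'
def q(deg): # pointing down, tool y at angle deg
    t=np.radians((deg+90)/2); return [0,np.cos(t),np.sin(t),0]
def fray(r,uv,z):
    K,c=r["camera_matrix"],np.linalg.inv(r["view"]); x=(uv[0]-K[0,2])/K[0,0]; y=(uv[1]-K[1,2])/K[1,1]
    th=np.hypot(x,y); k=np.sin(th)/max(th,1e-9); d=c[:3,:3]@np.array([x*k,-y*k,-np.cos(th)])
    return c[:3,3]+d*(z-c[2,3])/d[2]
E
python3 - <<'E'
from bench import *
from h import *
for a in(57.3,-122.7):
    print(a,inverse_kinematics([.371,-.296,.17],q(a)),inverse_kinematics([.371,-.296,.06],q(a)),inverse_kinematics([.494,-.18,.06],q(a)))
close()
move_to([.371,-.296,.19],q(-122.7))
r=get_image("wrist"); np.savez("w0.npz",**r); cv2.imwrite("pics/w0.png",r["frame"])
s=state();print(s["time"],s["ee_pos"],s["ft_force"],s["finger_gap"],r["camera_matrix"],np.linalg.inv(r["view"])[:3].round(3))
E
```

```text
57.3 [-7.45123528e-01 -2.53408713e-01  1.66398158e+00 -4.44089210e-16
  1.73101979e+00 -1.74519719e+00] [-7.45123528e-01 -2.18279125e-01  1.82990242e+00 -4.44089210e-16
  1.52996936e+00 -1.74519719e+00] [-4.14132980e-01 -7.43136068e-02  1.70005949e+00 -4.44089210e-16
  1.51584677e+00 -1.41420664e+00]
-122.7 [-7.45123528e-01 -2.53408713e-01  1.66398158e+00 -4.44089210e-16
  1.73101979e+00  1.39639546e+00] [-7.45123528e-01 -2.18279125e-01  1.82990242e+00 -4.44089210e-16
  1.52996936e+00  1.39639546e+00] [-4.14132980e-01 -7.43136068e-02  1.70005949e+00 -4.44089210e-16
  1.51584677e+00  1.72738601e+00]
2.8583 [ 0.37078505 -0.29670795  0.19018809] [-0.51784375  0.60433229  0.42805835] 0.00022676844995671365 [[325.1922621    0.         278.86861906]
 [  0.         325.1922621  213.4695882 ]
 [  0.           0.           1.        ]] [[-0.541  0.814  0.213  0.429]
 [-0.841 -0.523 -0.138 -0.333]
 [-0.    -0.254  0.967  0.345]]
```

View pics/w0.png

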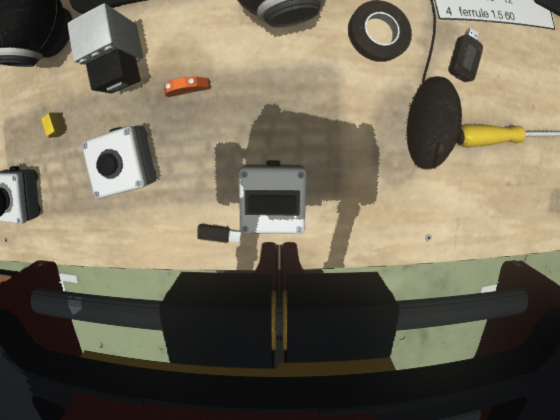

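The wrist view shows the bar key at about (273,203), aligned with the fingers, and the round button at (108,163). I measure both here.

```bash
python3 - <<'E'
from h import *
r=np.load("w0.npz")
for t,b,z in(("bar",(246,188,302,218),.056),("round",(90,145,130,185),.056)):
    u0,v0,u1,v1=b
    for thr in(45,60):
        m=(r["frame"][v0:v1,u0:u1].max(2)<thr).astype(np.uint8)
        for c in cv2.findContours(m,cv2.RETR_EXTERNAL,cv2.CHAIN_APPROX_NONE)[0]:
            if cv2.contourArea(c)<100: continue
            P=np.array([fray(r,p[0]+[u0,v0],z)[:2] for p in c],np.float32)
            print(t,thr,cv2.boundingRect(c),P.mean(0),cv2.minAreaRect(P))
# lid outline centres at z=.044
g=r["frame"].min(2)
for b in((232,160,312,240),(75,118,162,202)):
    u0,v0,u1,v1=b
    m=(r["frame"][v0:v1,u0:u1].min(2)>125).astype(np.uint8); m[r["frame"][v0:v1,u0:u1].max(2).astype(int)-r["frame"][v0:v1,u0:u1].min(2)>25]=0
    c=max(cv2.findContours(m,cv2.RETR_EXTERNAL,cv2.CHAIN_APPROX_NONE)[0],key=cv2.contourArea)
    print("lid",cv2.minAreaRect(np.array([fray(r,p[0]+[u0,v0],.044)[:2] for p in c],np.float32)))
E
```

```text
bar 45 (2, 6, 49, 20) [ 0.37655428 -0.2915422 ] ((0.3764958679676056, -0.2914944887161255), (0.043911904096603394, 0.017790306359529495), 57.16054916381836)
bar 60 (0, 3, 54, 24) [ 0.3774941  -0.29227453] ((0.3770868182182312, -0.2923005223274231), (0.048426851630210876, 0.02151854895055294), 57.199462890625)
round 45 (8, 9, 20, 22) [ 0.49818388 -0.17736644] ((0.497699499130249, -0.17732080817222595), (0.022640639916062355, 0.02083435468375683), 53.769920349121094)
round 60 (7, 8, 22, 23) [ 0.49846506 -0.1775071 ] ((0.49840375781059265, -0.1771872341632843), (0.024501387029886246, 0.02169704996049404), 76.02954864501953)
lid ((0.3751652240753174, -0.2902347147464752), (0.06219691410660744, 0.05860040709376335), 57.257694244384766)
lid ((0.4991292953491211, -0.175120547413826), (0.063504159450531, 0.06380493938922882), 68.38878631591797)
```

The sizes match (44 x 18 mm and 22 mm), so I press the bar with force feedback.

```bash
cat >> h.py <<'E'
def press(xy,ang,secs):
    from bench import move_to,move_l,hold,state
    x,y=xy; f=lambda: np.mean([(hold(.02),state()["ft_force"])[1] for _ in range(5)],0)
    move_to([x,y,.12],q(ang)); move_l([x,y,.069],.08); hold(.2); b=f(); print("base",b.round(2),state()["time"])
    z=.065; hit=0
    while z>.0555:
        move_l([x,y,z],.02); d=f()-b; s=state()
        print(round(z,4),s["ee_pos"].round(4),d.round(2),round(s["time"],2))
        if d[2]>6.5: hit=1; break
        z-=.001 if z>.0595 else .0004
    t=state()["time"]; hold(secs); print("held",state()["time"]-t,(f()-b).round(2),"hit",hit)
    move_l([x,y,.069],.03); hold(.3); print("up",(f()-b).round(2)); move_l([x,y,.12],.1); print(state()["time"])
E
python3 - <<'E'
from h import *
press((.3755,-.2925),-122.8,2.5)
E
```

```text
base [ 0.24  0.26 -0.29] 4.3083
0.065 [ 0.3755 -0.2925  0.0649] [-0.16  0.07  0.47] 4.74
0.064 [ 0.3756 -0.2926  0.0642] [ 0.09 -0.71  0.96] 5.08
0.063 [ 0.3756 -0.2926  0.0631] [ 0.19 -0.35  1.53] 5.41
0.062 [ 0.3756 -0.2926  0.0621] [ 0.25 -0.44  2.28] 5.74
0.061 [ 0.3756 -0.2926  0.0611] [ 0.71 -0.95  2.94] 6.08
0.06 [ 0.3756 -0.2926  0.0601] [ 0.53 -1.06  2.94] 6.41
0.059 [ 0.3756 -0.2926  0.0591] [ 0.64 -1.09  4.02] 6.74
0.0586 [ 0.3756 -0.2926  0.0587] [ 1.43 -1.69  3.94] 7.08
0.0582 [ 0.3756 -0.2926  0.0583] [ 1.21 -1.85  4.72] 7.41
0.0578 [ 0.3756 -0.2926  0.0583] [ 0.11 -0.81  6.49] 7.74
0.0574 [ 0.3756 -0.2926  0.0582] [-0.12 -0.3   8.11] 8.07
held 2.5 [-0.78 -0.75  8.37] hit 1
up [-0.2  -0.43  0.43]
12.2333
```

The bar reached its stop: force rose stiffly at tips 50 mm, it held 2.5 s and was then released. Now the round button.

```bash
python3 - <<'E'
from h import *
from bench import *
press((.4975,-.1775),-122.8,.6)
move_l([.45,-.25,.25],.2)
for n in("side","wrist"):
    r=get_image(n); cv2.imwrite(f"pics/end_{n}.png",r["frame"]); np.savez(f"end_{n}.npz",**r)
print(state()["time"])
E
```

```text
base [ 0.1  -0.46  0.06] 14.0167
0.065 [ 0.4974 -0.1775  0.0649] [0.12 0.42 0.06] 14.45
0.064 [ 0.4976 -0.1776  0.0642] [-0.12  0.31  1.03] 14.78
0.063 [ 0.4976 -0.1775  0.0631] [-0.11  0.47  1.89] 15.12
0.062 [ 0.4976 -0.1776  0.0621] [0.47 0.01 1.89] 15.45
0.061 [ 0.4976 -0.1776  0.0611] [ 0.44 -0.17  2.44] 15.78
0.06 [ 0.4976 -0.1775  0.0601] [ 0.63 -0.08  3.37] 16.12
0.059 [ 0.4976 -0.1775  0.0591] [ 0.98 -0.54  3.43] 16.45
0.0586 [ 0.4976 -0.1775  0.0587] [1.35 0.07 3.97] 16.78
0.0582 [ 0.4976 -0.1775  0.0583] [ 1.08 -0.07  4.31] 17.12
0.0578 [ 0.4976 -0.1776  0.0583] [0.37 0.42 6.17] 17.45
0.0574 [ 0.4976 -0.1775  0.0582] [-0.27  0.76  7.84] 17.78
held 0.5999999999999979 [-0.61  0.61  8.13] hit 1
up [0.23 0.09 0.14]
20.0417
21.075
```

View pics/end_wrist.png

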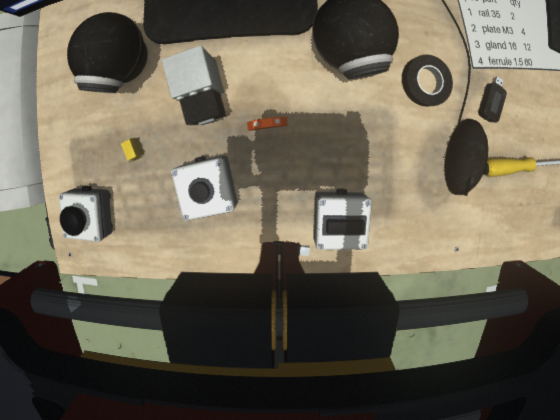

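The wrist view shows the bar key at (346,225) and the round button at (201,190), both up. The boxes and bystanders are undisturbed, and the hand is clear.

```bash
python3 -c "
from bench import *
print(job_done())"
```

```text
the job is handed in; nothing more can be done
None
```

The job is handed in: I pressed the bar key fully down for over 2 s and let it up, then pressed the round button fully down and released it; the hand is clear, and the mushroom box and everything else look undisturbed in the last image.

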